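# Turn a leaf of the button sample book and point out the red button

### The job

A customer wants to see the big red coat button in the sample book on the counter. Turn the half-raised leaf over its spine with a fingertip until it lies fully flat on the other side, then touch the red button in the uncovered tray with the fingertips and withdraw. Nothing is to be picked up: leave the buttons lying where they are, do not touch the blue or yellow button, and leave the thread spools and the tin where they stand.

Things in the scene. Friction and masses are not known exactly. Their poses are not given: they have to be found in the camera images.
- book: Sample book fixed to the counter, black base board 200 x 340 x 6 mm. Origin: centre of its underside, on the counter. x runs along the spine, y across it to the left, z up. The button tray is on the -y half, the block of turned pages on the +y half.
- spine (a point): Middle of the steel spine rod, on its axis, 26 mm above the counter; the rod runs along the book's x.
- tray (a point): Centre of the floor of the white button tray (190 x 150 mm): 88 mm to the -y side of the spine. Floor 10 mm, wall tops 16 mm above the counter. Three compartments side by side along x, each 58 mm wide (x) and 142 mm long (y), centred 62 mm apart.
- pages (a point): Centre of the top of the page block (185 x 150 mm), 88 mm to the +y side of the spine, 23.5 mm above the counter; the turned leaf comes to rest on it.
- leaf (a joint): Angle (rad) of the rigid white leaf, 180 mm along the spine, 149 mm wide, 4 mm thick, 90 g. 0: flat over the button tray (-y side); 1.57: upright; 3.14 (its stop): flat on the page block (+y side). It starts raised 0.5 to 0.95 rad. The hinge is stiff: the leaf stays at any angle it is left, and takes 1 to 2 N at its free edge to turn.
- leaf_edge (a point): Middle of the leaf's free edge, 155 mm from the spine axis, at mid-thickness. Its x axis runs along the spine.
- button_red: Red coat button, a loose disc 42 mm across and 8 mm thick, about 25 g, lying in one of the three compartments under the raised leaf. Origin: centre of its underside; top 18 mm above the counter.
- button_blue: Blue coat button, same size, in another compartment; not to be touched. Origin: centre of its underside.
- button_yellow: Yellow coat button, same size, in another compartment; not to be touched. Origin: centre of its underside.
- spool_green: Green thread spool standing near the far end of the book, 40 mm across, 52 mm tall. Origin: centre of its underside.
- spool_violet: Violet thread spool standing to the left of the book, 40 mm across, 52 mm tall. Origin: centre of its underside.
- tin: Round aluminium tin standing near the far end of the book, 56 mm across, 50 mm tall. Origin: centre of its underside.
Mind the look-alikes: they are no part of the job. There is more than one size of the button_red; the job needs the largest.

How it is judged:
On the way, in this order (a step that is already met when the one before it is completed fails the run):
1. the leaf has been turned over the spine and lies flat on the page block (value of joint leaf above 3.05 rad), for 0.2 s.
2. then the fingertips touch the red button (contact force between the fingers and button_red above 0.3 N and value of joint leaf above 3.05 rad), for 0.1 s.
At the end, for the whole second after the job is handed in: The leaf lies flat on the far side of the spine (joint over 3.05 rad) and is at rest; the red button lies at rest in its compartment within 25 mm of where it started, the blue and yellow ones within 10 mm, and spools and tin within 30 mm (value of joint leaf above 3.05 rad and velocity of joint leaf below 0.05 rad/s and distance of button_red from where it was at the start of the episode below 0.025 m and not (z of button_red in the frame of book above 0.022 m) and linear speed of button_red below 0.02 m/s and distance of each of button_blue, button_yellow from where it was at the start of the episode below 0.01 m and distance of each of spool_green, spool_violet, tin from where it was at the start of the episode below 0.03 m); the robot touches nothing.
It fails at once if the red button was lifted out of its compartment (over 12 mm) (z of button_red in the frame of book above 0.022 m).
It fails at once if the red button was pushed out of place (over 25 mm) (distance of button_red from where it was at the start of the episode above 0.025 m).
It fails at once if the blue button was touched or shifted (contact force between the fingers and button_blue above 0.5 N or distance of button_blue from where it was at the start of the episode above 0.01 m).
It fails at once if the yellow button was touched or shifted (contact force between the fingers and button_yellow above 0.5 N or distance of button_yellow from where it was at the start of the episode above 0.01 m).
It fails at once if a spool or the tin was disturbed (moved over 30 mm) (distance of any of spool_green, spool_violet, tin from where it was at the start of the episode above 0.03 m).
It also fails if it takes over 48 s, if anything falls off the work surface, if the arm or the gripper's body presses on something with over 40 N, if the wrist force passes 120 N, or if a joint passes its speed limit or range.

### The arm

A 6-joint arm with a two-finger parallel gripper is mounted at the origin on the work surface. World frame = base frame: x ahead of the robot, y to its left, z up, the work surface at z = 0. Lengths are in m, angles in rad, forces in N, time in s.
With the tool pointing down it reaches from about 0.3 to 0.95 m from the base axis. Payload 3.1 kg.
Tool frame: the origin (TCP) lies on the centre line of the jaws, within the pads' length; the fingertips stand 19 mm ahead of it and the grasp point (between the pads) is the TCP (arm.finger_overhang is the distance from the TCP to the fingertips, in m); z points along the fingers, y is the direction in which the jaws open and shut (so a half turn about z gives the same grasp; the last joint's range is limited). The gripper opens to 85 mm and grips with 20 to 120 N. Pads are 22 mm wide; open, the fingers measure 114 mm over their backs; the gripper's body (76 mm by 85 mm) begins 54 mm behind the grasp point. The pads swing forward as they close: fully open they stand 13 mm farther back than shut.
Start: joints at [1.208, 0.308, 1.634, -0, 1.2, -0.07], TCP at [0.18, 0.598, 0.25] pointing down, gripper open.
Joint ranges: [-3.06, 3.06], [-0.79, 1.96], [0.05, 2.63], [-1.19, 4.34], [0.05, 2.64], [-2.94, 2.94]. Speed limits (rad/s): [2.79, 2.79, 3.14, 3.14, 3.14, 3.14].

### API

Orientations are given as a unit quaternion [x, y, z, w].
In Python, from plant import arm gives the robot as it stands.
- The arm moves only by the tool carry_out, never from a script. Its argument "series" is text: rows parted by semicolons, each of 5 numbers parted by spaces: the finger opening in mm, from 0 to 85.4, then the shift along the world's x, y, z in units of 40 mm (1.0 is 40 mm), then the turn about the world's z in degrees. In form: claw tx ty tz spin; .... A call has 1 to 12 rows; each row is the pose to reach, as a shift and turn from the pose commanded when the call began; what a row does not reach only later rows make up. A row lasts 1/12 s, in which the tool goes at most 41.7 mm and 7.16 degrees, less where a joint would pass 70% of its speed; a pose out of reach is approached as far as the arm can. A call with a gripper value outside its range is refused whole. The fingers move at their own pace and stop on an object; "newtons" is the grip in N (left out, the last holds). Time passes only in rows, so rows that repeat a pose let the fingers close. It gives the time, the measured TCP pose, the force and the opening at its end, in the units of the state.
- arm.state(): the state, without advancing time (a new reading comes with each control period).
- arm.read_camera(name): name is "scene" or "top" or "wrist"; returns the picture (384x512x3 uint8, red, green, blue); there is no depth.
- arm.camera_info(name): a dict with "camera_matrix" (3x3 intrinsics, pixels), "rvec" (rotation vector, rad) and "tvec" (3), from world to camera coordinates, as OpenCV has them; the wrist camera has in their place "T_tool_cam" (4x4, takes a point from camera to tool coordinates, whose origin is the TCP and whose axes are the flange's). Camera axes: x right, y down, z forward; pixel columns grow to the right and rows downward; lengths in m; the calibration is good to about 2 mm. A picture is of the moment at which its call begins: read the wrist's pose just before it. camera_info takes no time and is no camera call.
- arm.finish_job(): hands the job in, once; it reports no verdict.
The state is a dict: "time": time; "qpos": joint angles; "joint_velocities": joint speeds; "joint_torque": joint torques, N m; "eef_pos": TCP position; "ee_rot": TCP orientation; "wrist_force": force on the tool from outside, world axes, zero at the start; "moment": the same for the moment, N m; "opening": finger opening in m.
Only numpy, scipy, OpenCV 4.12 (cv2) and the standard library are available. Lean on these libraries where they do the work, as an engineer would, in place of code of your own. Each camera call takes 0.05 s, during which the arm holds its last target.

## Working session

There is one attempt and no reset: what is moved stays moved. The work goes in short steps, Python scripts to look and compute and a tool call to move; the robot and the scene stay as the last step left them, time stands still between calls to the robot, and variables do not carry over. Pictures are saved under pics/ and viewed, and the job is handed in when it is done.

Besides the shell and the picture viewer there is one more tool, called after "Request:" as name(argument=value, ...), one argument or row to a line, values as JSON. carry_out: Moves the arm, as the interface text tells. Its arguments: {"type":"object","properties":{"series":{"type":"string"},"newtons":{"type":"number"}},"required":["series"]}

```bash
mkdir -p pics; ls; python3 - <<'E'
from plant import arm
import cv2
print(arm.state())
for n in ["scene","top","wrist"]:
    im=arm.read_camera(n); cv2.imwrite(f"pics/{n}0.png",im[:,:,::-1]); print(n,arm.camera_info(n))
E
```

```text
pics
{'time': 0.0, 'qpos': array([ 1.20830786e+00,  3.09038545e-01,  1.63524334e+00,  3.62855665e-07,
        1.19970213e+00, -6.96767759e-02]), 'joint_velocities': array([-0.00086671, -0.00034691,  0.00119639, -0.00311965,  0.00042892,
        0.00068151]), 'joint_torque': array([-9.21392711e-05, -4.15265930e+01, -2.76652837e+01, -1.74742613e-04,
        1.02913994e-02, -4.46764631e-06]), 'eef_pos': array([0.18012761, 0.59763475, 0.2489991 ]), 'ee_rot': array([ 1.45883341e-01,  9.89301077e-01, -1.16783942e-03, -2.56525141e-04]), 'wrist_force': array([ 0.01671921,  0.08046866, -0.60278582]), 'moment': array([0.00128015, 0.04585422, 0.00280487]), 'opening': 0.08563851741540125}
scene {'camera_matrix': array([[365.06403517,   0.        , 259.61573518],
       [  0.        , 365.06403517, 187.68863782],
       [  0.        ,   0.        ,   1.        ]]), 'rvec': array([ 2.12742993,  1.51299906, -0.48215815]), 'tvec': array([-0.24836838, -0.43794644,  1.1504281 ])}
top {'camera_matrix': array([[402.06339574,   0.        , 260.71444149],
       [  0.        , 402.06339574, 195.09763755],
       [  0.        ,   0.        ,   1.        ]]), 'rvec': array([ 2.1852153 , -2.16496832,  0.11390728]), 'tvec': array([0.05295623, 0.64258587, 0.79599721])}
wrist {'camera_matrix': array([[323.35160467,   0.        , 258.03230169],
       [  0.        , 323.35160467, 196.35127308],
       [  0.        ,   0.        ,   1.        ]]), 'T_tool_cam': array([[-5.72593182e-04, -9.46554913e-01, -3.22542196e-01,
         8.28535829e-02],
       [ 9.99999804e-01, -6.23964956e-04,  5.58811396e-05,
        -1.59463946e-04],
       [-2.54149594e-04, -3.22542101e-01,  9.46555085e-01,
        -1.23729428e-01],
       [ 0.00000000e+00,  0.00000000e+00,  0.00000000e+00,
         1.00000000e+00]])}
```

View pics/scene0.png

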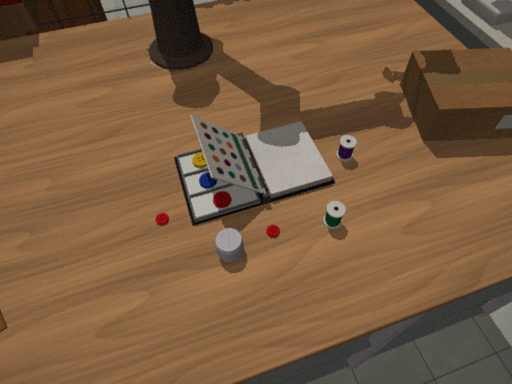

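View pics/top0.png

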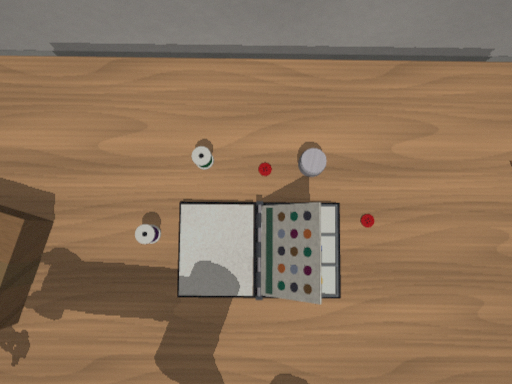

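View pics/wrist0.png

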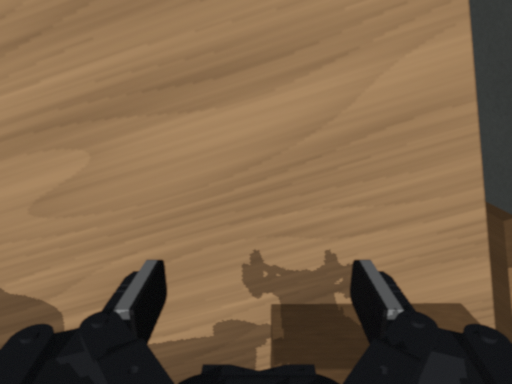

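The scene picture shows the leaf half raised and leaning over the tray, with the red button in the far compartment (222,200), blue in the middle and yellow in the near one. The two small red buttons at (162,219) and (273,231) lie on the counter and are decoys. Next I'll enlarge the crops.

```bash
python3 - <<'E'
import cv2
a=cv2.imread("pics/top0.png")[140:310,120:390]; cv2.imwrite("pics/topc.png",cv2.resize(a,None,fx=2.95,fy=2.95,interpolation=cv2.INTER_CUBIC))
a=cv2.imread("pics/scene0.png")[105:265,150:360]; cv2.imwrite("pics/scenec.png",cv2.resize(a,None,fx=3.7,fy=3.7,interpolation=cv2.INTER_CUBIC))
E
```

```text
(no output)
```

View pics/topc.png

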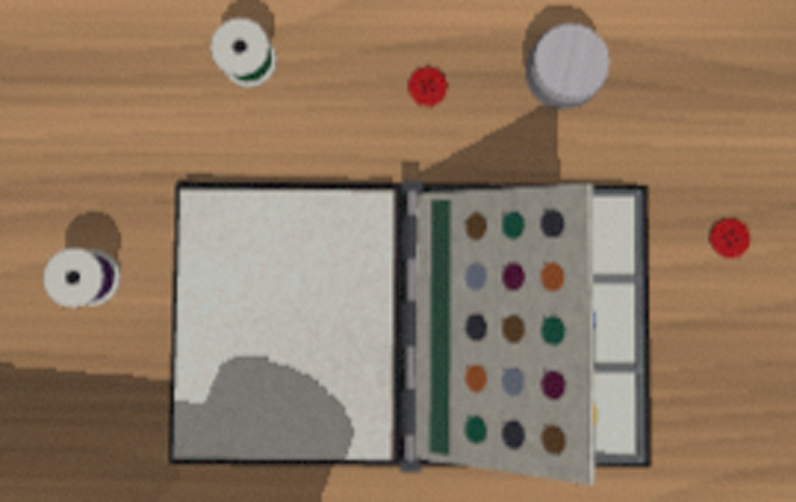

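View pics/scenec.png

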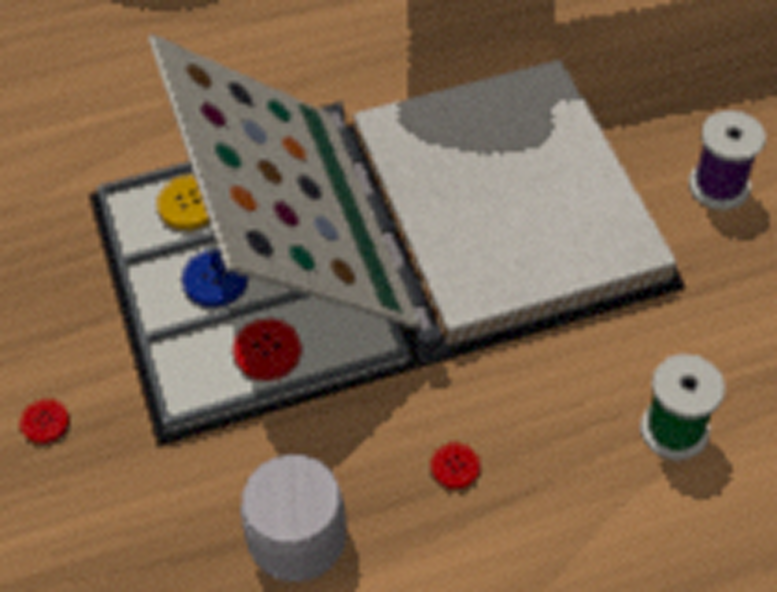

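```bash
cat > h.py <<'E'
from plant import arm
import cv2, numpy as np
from scipy.optimize import least_squares
CI={n:arm.camera_info(n) for n in("scene","top")}
def proj(n,P):
    c=CI[n]; return cv2.projectPoints(np.array(P,float).reshape(-1,3),c["rvec"],c["tvec"],c["camera_matrix"],None)[0].reshape(-1,2)
def ray(n,px,z):
    c=CI[n];R=cv2.Rodrigues(c["rvec"])[0];o=-R.T@c["tvec"]
    d=R.T@np.linalg.inv(c["camera_matrix"])@np.array([px[0],px[1],1.]); return o+d*(z-o[2])/d[2]
def T(p): return (np.array(p)+.5)/2.95-.5+[120,140]
def S(p): return (np.array(p)+.5)/3.7-.5+[150,105]
def W(b,L):
    c,s=np.cos(b[2]),np.sin(b[2]); L=np.array(L,float)
    return np.stack([b[0]+c*L[:,0]-s*L[:,1],b[1]+s*L[:,0]+c*L[:,1],L[:,2]],1)
E
python3 - <<'E'
from h import *
bt=[(.1,.17,.006),(.1,-.17,.006),(-.1,-.17,.006),(-.1,.17,.006)]; pt=[T(p) for p in[(178,182),(648,187),(650,465),(170,462)]]
bs=[(-.1,-.17,.006),(.1,-.17,.003),(.1,.17,.003)]; ps=[S(p) for p in[(93,192),(160,440),(683,287)]]
lt=[T(p) for p in[(592,184),(593,484)]]; ls=[S(p) for p in[(232,268),(151,38)]]
def leaf(th): return [(.09,-.155*np.cos(th),.026+.155*np.sin(th)),(-.09,-.155*np.cos(th),.026+.155*np.sin(th))]
def f(v):
    return np.concatenate([proj("top",W(v,bt))-pt,proj("scene",W(v,bs))-ps,proj("top",W(v,leaf(v[3])))-lt,proj("scene",W(v,leaf(v[3])))-ls]).ravel()
r=least_squares(f,[.6,.1,0,.7]);v=r.x;print(v.round(4));print(f(v).reshape(-1,2).round(1))
for n,p in dict(red=(267,346),blue=(214,277),yellow=(184,201)).items():
    P=ray("scene",S(p),.018);c,s=np.cos(v[2]),np.sin(v[2]);d=P[:2]-v[:2];print(n,P.round(4),(c*d[0]+s*d[1]).round(4),(-s*d[0]+c*d[1]).round(4))
for n,p,z in[("green",(240,46),.052),("violet",(73,278),.052),("tin",(569,63),.05)]: print(n,ray("top",T(p),z).round(3))
print(W(v,[(0,0,.026),(.09,0,.026),(-.09,0,.026)]+leaf(v[3])).round(3))
E
```

```text
[5.314e-01 6.170e-02 5.000e-04 7.895e-01]
[[-1.2 -0.9]
 [ 0.1 -1.1]
 [ 0.5  0.9]
 [-1.2  0.7]
 [-1.1 -0.5]
 [-0.5  1. ]
 [ 1.3 -0.2]
 [ 0.  -0.6]
 [ 0.3  0.2]
 [-0.9 -0.3]
 [-0.2 -1.1]]
red [ 0.5968 -0.0314  0.018 ] 0.0654 -0.0931
blue [ 0.5368 -0.0486  0.018 ] 0.0053 -0.1103
yellow [ 0.4714 -0.0518  0.018 ] -0.0601 -0.1134
green [0.72  0.18  0.052]
violet [0.561 0.289 0.052]
tin [ 0.711 -0.045  0.05 ]
[[ 0.531  0.062  0.026]
 [ 0.621  0.062  0.026]
 [ 0.441  0.062  0.026]
 [ 0.621 -0.047  0.136]
 [ 0.441 -0.048  0.136]]
```

Request:
carry_out(
  series="0 0.7 -0.7 0 7; 0 1.2 -1.5 0 14; 0 1.8 -2.4 0 16.8; 0 2.3 -3.3 0 16.8; 0 2.8 -4.2 0 16.8; 0 3.3 -5.1 0 16.8; 0 3.8 -6.0 0 16.8; 0 4.3 -6.9 0 16.8; 0 4.8 -7.8 0 16.8; 0 5.3 -8.7 0 16.8; 0 5.8 -9.6 0 16.8; 0 6.2 -10.5 0 16.8",
  newtons=20,
)

```text
time: 1.15
eef_pos: [0.4293, 0.1765, 0.2504]
ee_rot: [-0.0, 1.0, 0.0, 0.0]
wrist_force: [0.6, 0.5, -0.1]
opening: -0.0001
```

Request:
carry_out(
  series="0 0.4 -0.9 0 0; 0 0.8 -1.8 0 0; 0 1.2 -2.7 0 0; 0 1.6 -3.6 0 0; 0 1.9 -4.5 0 0; 0 2.2 -5.4 0 0; 0 2.4 -6.3 0 0; 0 2.6 -7.1 0 0; 0 2.6 -7.5 0 0; 0 2.6 -7.5 0 0; 0 2.6 -7.5 0 0",
)

```text
time: 2.07
eef_pos: [0.532, -0.1221, 0.2498]
ee_rot: [0.001, 1.0, 0.001, -0.001]
wrist_force: [-0.3, -0.3, -0.8]
opening: 0.0001
```

```bash
python3 - <<'E'
from plant import arm
import cv2
s=arm.state()
print(s, arm.finger_overhang)
for n in["scene","wrist"]:
    im=arm.read_camera(n); cv2.imwrite(f"pics/{n}1.png",im[:,:,::-1])
E
```

```text
{'time': 2.0667, 'qpos': array([-3.05770377e-01,  1.57563930e-01,  1.82072232e+00,  6.94317693e-04,
        1.16461190e+00, -1.87492108e+00]), 'joint_velocities': array([ 0.03617881, -0.01371315,  0.01693335,  0.00820854,  0.00306735,
        0.00194839]), 'joint_torque': array([-9.40615609e-01, -3.42141831e+01, -2.76585639e+01, -1.09983680e-01,
       -6.05854299e-02, -2.23558838e-02]), 'eef_pos': array([ 0.53201004, -0.1221243 ,  0.24977374]), 'ee_rot': array([ 9.60184961e-04,  9.99999275e-01,  5.00096640e-04, -5.26909085e-04]), 'wrist_force': array([-0.28742926, -0.33234085, -0.75740767]), 'moment': array([ 0.0033578 ,  0.00327924, -0.01774544]), 'opening': 8.439977390817665e-05} 0.019
```

View pics/scene1.png

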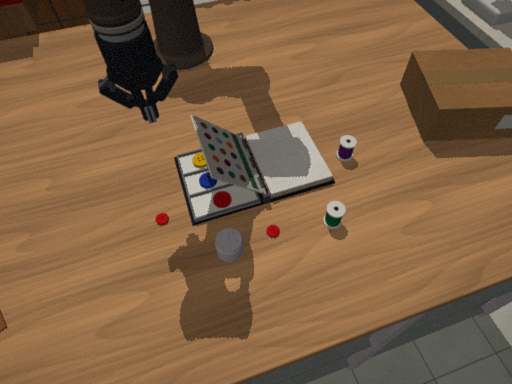

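View pics/wrist1.png

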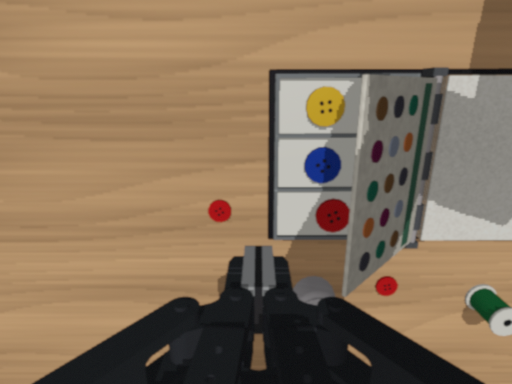

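```bash
python3 - <<'E'
from h import *
# button positions from wrist image
s=arm.state();from scipy.spatial.transform import Rotation as R
M=np.eye(4);M[:3,:3]=R.from_quat(s['ee_rot']).as_matrix();M[:3,3]=s['eef_pos']
ci=arm.camera_info("wrist");C=M@ci["T_tool_cam"];K=ci["camera_matrix"]
for n,p in dict(red=(332.5,215),blue=(323,165),yellow=(325,106)).items():
    d=C[:3,:3]@np.linalg.inv(K)@[*p,1];o=C[:3,3];print(n,(o+d*(.018-o[2])/d[2]).round(4))
prev=None
for th in np.arange(.75,3.16,.1):
    if th<1.57: y=.062-.155*np.cos(th)-.002*np.sin(th)-.0145;z=.026+.155*np.sin(th)-.02+.019
    r=.135
    if th>=1.5: y=.062-r*np.cos(th)-.002*np.sin(th)-.0145;z=.026+r*np.sin(th)-.002*np.cos(th)+.019
    print(round(th,2),round(y,4),round(z,4),((y+.122)/.04).round(2),((z-.25)/.04).round(2))
E
```

```text
red [ 0.5933 -0.0324  0.018 ]
blue [ 0.5328 -0.0476  0.018 ]
yellow [ 0.4687 -0.0496  0.018 ]
0.75 -0.0673 0.1307 1.37 -2.98
0.85 -0.0563 0.1414 1.64 -2.71
0.95 -0.0443 0.1511 1.94 -2.47
1.05 -0.0314 0.1595 2.27 -2.26
1.15 -0.0176 0.1665 2.61 -2.09
1.25 -0.0033 0.1721 2.97 -1.95
1.35 0.0116 0.1762 3.34 -1.84
1.45 0.0268 0.1789 3.72 -1.78
1.55 0.0427 0.1799 4.12 -1.75
1.65 0.0562 0.1797 4.45 -1.76
1.75 0.0696 0.1782 4.79 -1.8
1.85 0.0828 0.1753 5.12 -1.87
1.95 0.0956 0.1711 5.44 -1.97
2.05 0.108 0.1657 5.75 -2.11
2.15 0.1197 0.1591 6.04 -2.27
2.25 0.1307 0.1513 6.32 -2.47
2.35 0.1409 0.1425 6.57 -2.69
2.45 0.1502 0.1326 6.81 -2.93
2.55 0.1584 0.1219 7.01 -3.2
2.65 0.1656 0.1105 7.19 -3.49
2.75 0.1715 0.0984 7.34 -3.79
2.85 0.1762 0.0857 7.46 -4.11
2.95 0.1796 0.0727 7.54 -4.43
3.05 0.1818 0.0593 7.59 -4.77
3.15 0.1825 0.0459 7.61 -5.1
```

Request:
carry_out(
  series="0 0 0 -0.8 0; 0 0 0 -1.6 0; 0 0 0 -2.4 0; 0 0 0 -2.95 0; 0 0 0.6 -2.95 0; 0 0 1.1 -2.95 0; 0 0 1.37 -2.95 0; 0 0 1.64 -2.7 0; 0 0 1.94 -2.47 0; 0 0 2.27 -2.26 0; 0 0 2.27 -2.26 0",
)

```text
time: 3.08
eef_pos: [0.5344, -0.0287, 0.1631]
ee_rot: [-0.001, 1.0, 0.0, 0.003]
wrist_force: [-0.2, 0.3, 0.6]
opening: -0.0003
```

```bash
python3 - <<'E'
from plant import arm
import cv2
for n in["scene"]:
    im=arm.read_camera(n); cv2.imwrite(f"pics/{n}2.png",cv2.resize(im[60:260,80:360,::-1],None,fx=2.8,fy=2.8))
E
```

```text
(no output)
```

View pics/scene2.png

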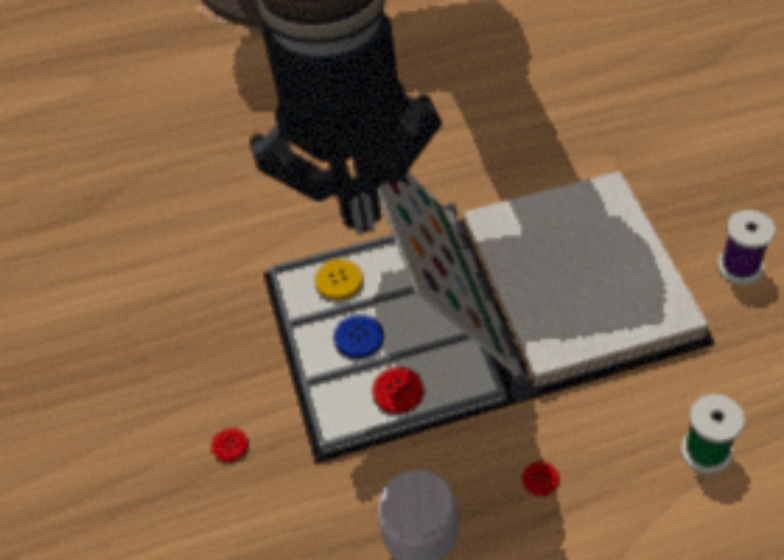

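The leaf has risen to about 1.1 rad with the finger behind its free edge, and the buttons haven't moved. I'll continue along the arc.

Request:
carry_out(
  series="0 0 0.34 0.17 0; 0 0 0.7 0.31 0; 0 0 1.07 0.42 0; 0 0 1.45 0.48 0; 0 0 1.85 0.51 0; 0 0 2.18 0.5 0; 0 0 2.52 0.46 0; 0 0 2.85 0.39 0; 0 0 3.17 0.29 0; 0 0 3.17 0.29 0",
)

```text
time: 3.97
eef_pos: [0.5317, 0.0979, 0.1704]
ee_rot: [-0.001, 1.0, 0.0, -0.001]
wrist_force: [-0.4, -0.3, -0.3]
opening: -0.0
```

```bash
python3 - <<'E'
from plant import arm
import cv2
for n in["scene"]:
    im=arm.read_camera(n); cv2.imwrite(f"pics/{n}3.png",cv2.resize(im[60:260,80:360,::-1],None,fx=2.8,fy=2.8))
E
```

```text
(no output)
```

View pics/scene3.png

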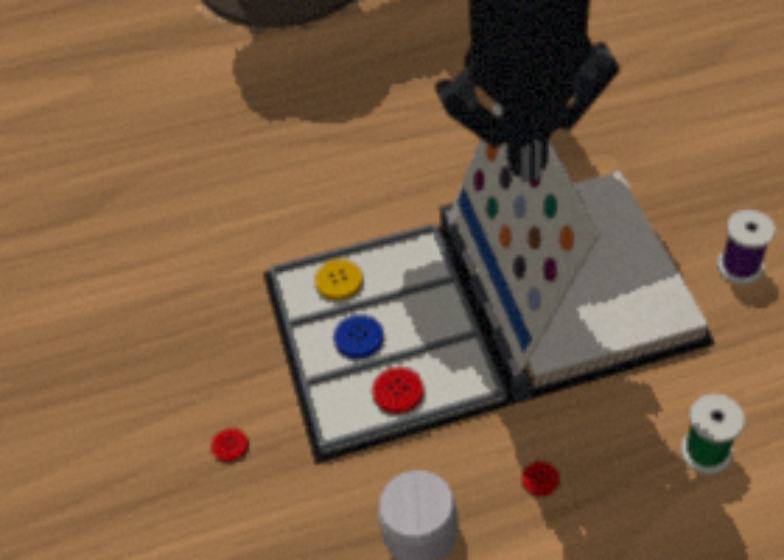

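The leaf is past upright, at about 2 rad, with the tip on its underside. I'll press on down.

Request:
carry_out(
  series="0 0 0.31 -0.14 0; 0 0 0.6 -0.3 0; 0 0 0.88 -0.5 0; 0 0 1.13 -0.72 0; 0 0 1.37 -0.96 0; 0 0 1.57 -1.23 0; 0 0 1.75 -1.52 0; 0 0 1.9 -1.82 0; 0 0 2.02 -2.14 0; 0 0 2.1 -2.46 0; 0 0 2.1 -2.46 0",
)

```text
time: 4.93
eef_pos: [0.5298, 0.1799, 0.0694]
ee_rot: [-0.0, 1.0, -0.001, -0.003]
wrist_force: [0.5, -0.8, -0.4]
opening: -0.0001
```

Request:
carry_out(
  series="0 0 0.05 -0.2 0; 0 0 0.06 -0.35 0; 0 0 0.06 -0.5 0; 0 0 0.06 -0.6 0; 0 0 0.06 -0.65 0; 0 0 0.06 -0.65 0; 0 0 0.06 -0.65 0; 0 0 0.06 -0.65 0",
)

```text
time: 5.6
eef_pos: [0.5327, 0.1823, 0.0473]
ee_rot: [-0.0, 1.0, 0.0, 0.0]
wrist_force: [-1.0, 0.5, 0.1]
opening: -0.0001
```

```bash
python3 - <<'E'
from plant import arm
import cv2
print(arm.state()['wrist_force'])
for n in["scene"]:
    im=arm.read_camera(n); cv2.imwrite(f"pics/{n}4.png",cv2.resize(im[60:260,80:360,::-1],None,fx=2.8,fy=2.8))
E
```

```text
[-0.96355289  0.53726466  0.08002686]
```

View pics/scene4.png

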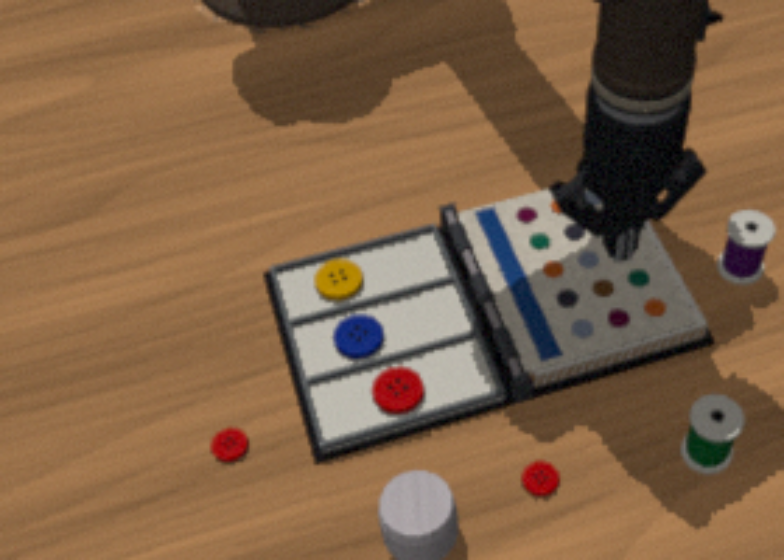

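The leaf looks flat. I'll press lightly until the force shows it's on the stop.

Request:
carry_out(
  series="0 0 0 -0.05 0; 0 0 0 -0.1 0; 0 0 0 -0.1 0; 0 0 0 -0.1 0",
)

```text
time: 5.98
eef_pos: [0.5328, 0.1824, 0.0467]
ee_rot: [-0.0, 1.0, -0.0, -0.0]
wrist_force: [-7.6, -1.6, 22.0]
opening: 0.0001
```

Request:
carry_out(
  series="0 0 0 0.5 0; 0 0 0 1.2 0; 0 0 0 1.9 0; 0 0.3 -0.8 2.2 0; 0 0.6 -1.7 2.2 0; 0 0.9 -2.6 2.2 0; 0 1.2 -3.5 2.2 0; 0 1.4 -4.4 2.2 0; 0 1.55 -5.1 2.2 0; 0 1.55 -5.35 2.2 0; 0 1.55 -5.35 2.2 0; 0 1.55 -5.35 2.2 0",
)

```text
time: 6.98
eef_pos: [0.5939, -0.0314, 0.1308]
ee_rot: [0.001, 1.0, 0.0, -0.0]
wrist_force: [0.4, 0.6, -0.5]
opening: -0.0001
```

```bash
python3 - <<'E'
from h import *
print(arm.state()['eef_pos'],arm.state()['wrist_force'])
ims={n:arm.read_camera(n)[:,:,::-1] for n in["scene","top","wrist"]}
for n,im in ims.items():
    cv2.imwrite(f"pics/{n}5.png",im if n=="wrist" else cv2.resize(im[60:260,80:360] if n=="scene" else im[140:310,120:390],None,fx=2.8,fy=2.8))
im=ims["scene"].copy()
def leaf(th): return [(.09,-.155*np.cos(th)+.0,.026+.155*np.sin(th)+.002),(-.09,-.155*np.cos(th),.026+.155*np.sin(th)+.002)]
for th in(3.0,3.14):print(th,[((p-[80,60]+.5)*2.8).round(0) for p in proj("scene",W([.5314,.0617,.0005],leaf(th)))])
E
```

```text
[ 0.59386902 -0.0314037   0.13075019] [ 0.42704568  0.58859805 -0.49562042]
3.0 [array([702., 305.]), array([615., 154.])]
3.14 [array([700., 321.]), array([615., 171.])]
```

View pics/scene5.png

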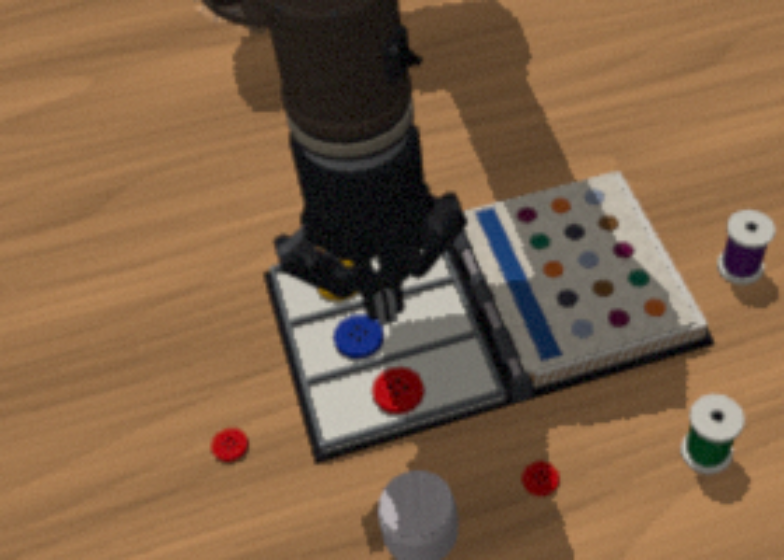

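View pics/wrist5.png

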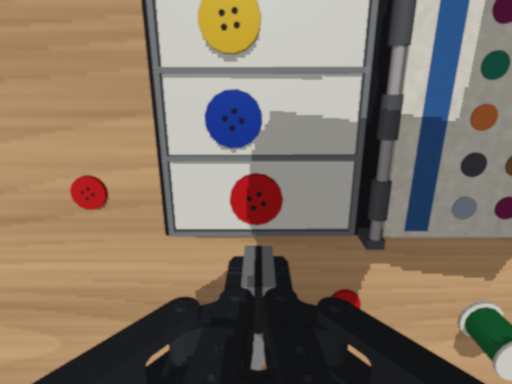

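View pics/top5.png

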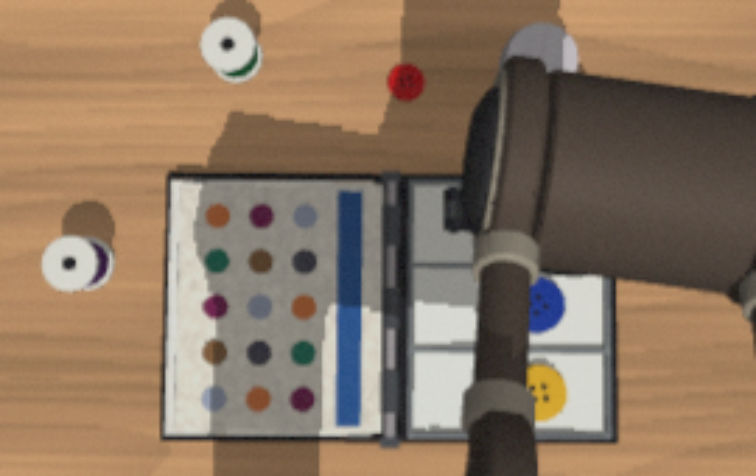

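The leaf lies flat on the page block. The fingertip hangs over the red button, whose centre is at wrist pixel (256,199). I'll check the offset.

```bash
python3 - <<'E'
from h import *
from scipy.spatial.transform import Rotation as R
s=arm.state();M=np.eye(4);M[:3,:3]=R.from_quat(s['ee_rot']).as_matrix();M[:3,3]=s['eef_pos']
ci=arm.camera_info("wrist");C=M@ci["T_tool_cam"]
d=C[:3,:3]@np.linalg.inv(ci["camera_matrix"])@[256.5,197.5,1];o=C[:3,3];print(s['eef_pos'],(o+d*(.018-o[2])/d[2]).round(4))
E
```

```text
[ 0.59387072 -0.02989323  0.13085157] [ 0.5925 -0.0312  0.018 ]
```

Request:
carry_out(
  series="0 0 0 -0.6 0; 0 0 0 -1.2 0; 0 0 0 -1.7 0; 0 0 0 -2.0 0; 0 0 0 -2.15 0; 0 0 0 -2.15 0; 0 0 0 -2.15 0",
)

```text
time: 7.72
eef_pos: [0.5949, -0.0311, 0.0455]
ee_rot: [-0.001, 1.0, -0.0, 0.0]
wrist_force: [-0.3, 0.4, -0.3]
opening: -0.0002
```

Request:
carry_out(
  series="0 0 0 -0.08 0; 0 0 0 -0.15 0; 0 0 0 -0.2 0; 0 0 0 -0.22 0; 0 0 0 -0.22 0; 0 0 0 -0.22 0",
)

```text
time: 8.22
eef_pos: [0.5949, -0.0317, 0.0371]
ee_rot: [-0.0, 1.0, -0.0, 0.0]
wrist_force: [-1.3, -0.2, 4.1]
opening: 0.0001
```

Request:
carry_out(
  series="0 0 0 -0.02 0; 0 0 0 -0.02 0; 0 0 0 -0.02 0; 0 0 0 -0.02 0",
)

```text
time: 8.55
eef_pos: [0.595, -0.0317, 0.0371]
ee_rot: [-0.0, 1.0, -0.0, 0.0]
wrist_force: [-3.4, -0.2, 9.4]
opening: 0.0004
```

Request:
carry_out(
  series="0 0 0 0.3 0; 0 0 0 0.9 0; 0 0 0 1.7 0; 0 0 0 2.5 0; 0 -0.4 -0.6 3.3 0; 0 -0.8 -1.4 4 0; 0 -1.2 -2.2 4.6 0; 0 -1.6 -3 5 0; 0 -2 -3.8 5 0; 0 -2.4 -4.5 5 0; 0 -2.4 -4.5 5 0; 0 -2.4 -4.5 5 0",
)

```text
time: 9.55
eef_pos: [0.4976, -0.213, 0.2359]
ee_rot: [0.002, 1.0, -0.0, 0.0]
wrist_force: [-0.2, 1.0, -1.2]
opening: -0.0002
```

```bash
python3 - <<'E'
from h import *
s=arm.state();print(s['eef_pos'],s['wrist_force'],abs(s['joint_velocities']).max())
ims={n:arm.read_camera(n)[:,:,::-1] for n in["scene","top"]}
for n,im in ims.items():
    cv2.imwrite(f"pics/{n}6.png",cv2.resize(im[60:260,80:360] if n=="scene" else im[140:310,120:390],None,fx=2.8,fy=2.8))
E
```

```text
[ 0.49759868 -0.21296843  0.23593106] [-0.19526836  0.98396874 -1.21489014] 0.04817633211530614
```

View pics/scene6.png

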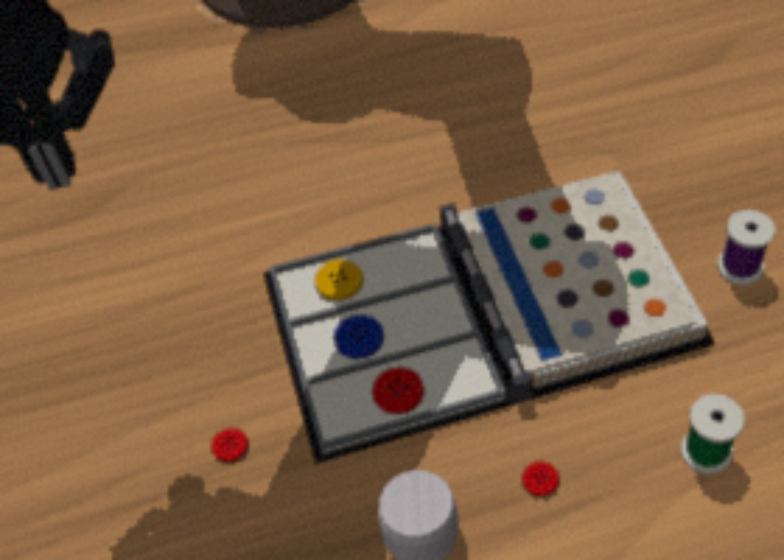

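View pics/top6.png

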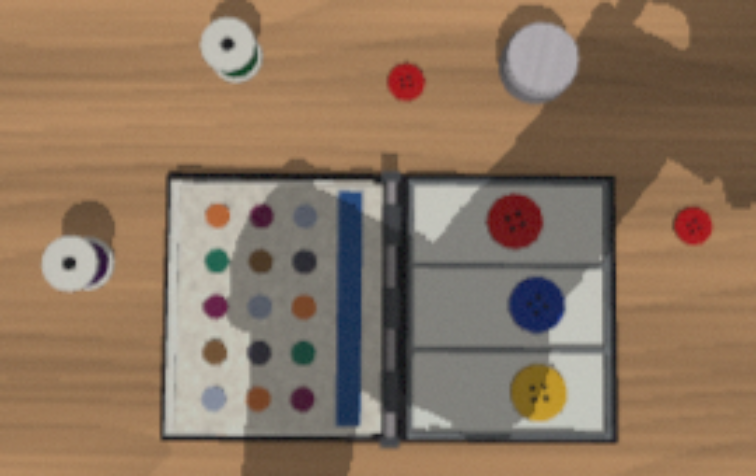

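The leaf is flat. In the scene picture the red button (398,390), blue (358,336) and yellow (338,280) are at the same pixels as before the touch, and the spools and tin haven't moved. The arm is clear, so I'm handing in.

```bash
python3 -c "
from plant import arm
print(arm.finish_job(), arm.state()['time'])"
```

```text
the job is handed in; nothing more can be done
the job is handed in; nothing more can be done
```

I turned the leaf over its spine with the closed fingertips, touched the big red button in the far compartment, withdrew, and handed the job in. That took about 10 s of robot time. `finish_job` gives no verdict, so success isn't confirmed by the system.

- **Leaf:** I pressed it against its stop with about 22 N, fingertip height 27.7 mm against an expected leaf top of 28 mm. The last pictures show it flat on the page block. I judged its angle from the pictures and that press, since there is no direct reading.
- **Red button:** the fingertips pressed it with about 4 N, then 9 N, for at least 0.3 s.
- **Everything else:** in the last pictures all three buttons are at the same scene-camera pixels as before the touch, and the spools and tin show no visible shift. The arm was clear of everything, with only about 1 N of noise at the wrist.
- **Disagreements:** the scene and wrist cameras differed by about 4 mm on the red button's position, so I aimed between them. The fit of the book's pose was off by about 1 pixel.

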